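Do up the draw latch of a cook's tool case

ROBOT

A 6-joint arm with a two-finger parallel gripper is mounted at the origin on the work surface. World frame = base frame: x ahead of the robot, y to its left, z up, the work surface at z = 0. Lengths are in mm, angles in degrees, forces in N, time in s.
With the tool pointing down it reaches from about 300 to 850 mm from the base axis. Payload 4.2 kg.
Tool frame: the origin (TCP) lies midway between the tips of the shut fingers; the grasp point (between the pads) lies 19 mm behind it; z points along the fingers, y is the line along which they close (so a half turn about z gives the same grasp; the last joint's range is limited). The gripper opens to 91 mm and grips with 3 to 60 N. Pads are 32 mm wide; open, the fingers measure 118 mm over their backs; the gripper's body (76 mm by 178 mm) begins 60 mm behind the grasp point.
Start: joints at [-1.146, 18.312, 89.639, -0, 72.044, -1.146], TCP at [575.016, 0, 213.976] pointing down, gripper open.
Joint ranges: [-177.97, 177.97], [-48.28, 115.42], [12.27, 149.76], [-77.06, 257.06], [2.81, 150.46], [-146.56, 146.56]. Speed limits (degrees/s): [147.25, 147.25, 180, 180, 180, 180].

INTERFACE

Orientations are given as [roll, pitch, yaw] about the fixed x, y, z axes, in that order (R = Rz(yaw) Ry(pitch) Rx(roll)).
In Python, from workcell import env gives the robot as it stands.
- The arm moves only by the shell command python3 -m jog 'ROWS' [FORCE]. ROWS is a JSON object of lists of equal length, an entry for each row: "jaw": the finger opening in mm, from 0 to 91.2; "slide": the shift along the tool's x, y, z in units of 30 mm (1.0 is 30 mm), a list of three; "spin": the turn about the tool's z in units of 8 degrees (1.0 is 8 degrees). In form: {"jaw": [jaw, ...], "slide": [[dx, dy, dz], ...], "spin": [spin, ...]}. A call has 1 to 10 rows; each row shifts and turns the commanded pose from where the row before left it, along the tool's axes as they then stand; what a row does not reach is not made up. A row lasts 1/10 s, in which the tool goes at most 50 mm and 8.59 degrees, less where a joint would pass 70% of its speed; a pose out of reach is approached as far as the arm can. A call is refused whole if a number of a shift passes 1 or a number of a turn 1, either way. A call with a gripper value outside its range is refused whole. The fingers move at their own pace and stop on an object; FORCE is the grip in N (left out, the last holds). Time passes only in rows, so rows that do not move let the fingers close. It gives the time, the measured TCP pose, the force, the opening and the grip force at its end, in the units of the state.
- env.state(): the state, without advancing time (a new reading comes with each control period).
- env.grab_frame(name): name is "scene" or "side" or "wrist"; returns the picture (400x640x3 uint8, red, green, blue); there is no depth.
- env.camera_model(name): a dict with "fx", "fy", "cx", "cy" (pixels), "camera_from_world" (4x4, takes a point from world to camera coordinates). Camera axes: x right, y up, looking along -z (the intrinsics and any distortion apply to the point x, -y, -z); pixel columns grow to the right and rows downward; lengths in mm; the calibration is good to about 2 mm. A picture is of the moment at which its call begins: read the wrist's pose just before it. camera_model takes no time and is no camera call; for the wrist camera it gives the pose at the moment of the call.
- env.job_done(): hands the job in; it is judged then, once.
The state is a dict: "time_s": time; "qpos": joint angles; "qvel": joint speeds; "effort": joint torques, N m; "ee_pos": TCP position; "ee_rot": TCP orientation; "force": force on the tool from outside, world axes, zero at the start; "torque": the same for the moment, N m; "gripper_width": finger opening in mm; "gripper_force": force on a finger pad.
Only numpy, scipy, OpenCV 4.12 (cv2) and the standard library are available. Lean on these libraries where they do the work, as an engineer would, in place of code of your own. Each camera call takes 0.05 s, during which the arm holds its last target. There are 200 camera calls.

TASK

The cook's tool case stands on its hinge edge on the kitchen bench with one draw latch undone. Take the sprung steel loop, put it down over the hooked keeper on the lid and draw it back until it just bears on the keeper, without dragging the lid along with it; then let go and swing the lever over and press it down flat past centre, so that it pulls the lid onto its seal and stays shut by itself. Feel your way, force nothing and do not lean on the case: the loop and the lever bend; leave the bottle and the vegetables where they are.

Things in the scene. Friction and masses are not known exactly. Their poses are not given: they have to be found in the camera images.
- case: Black tool case, aluminium edges, standing on its hinge edge; heavy, fixed. Origin on the bench straight below the undone latch's pivot. x: draw direction, level, from lever base (body shell) to keeper (lid); y along the case; z up. It spans x -85 to +65 mm, y -60 to +310 mm; flat top at z 170 mm; seam at x 6 to 17 mm. The undone latch (parts below) lies along y = 0.
- carry_handle (a point): Middle of the black carrying handle on the case top (110 mm along case y, 25 mm high). Beyond it, at case y = 250 mm, a second latch of the same kind, already done up. Neither is part of the job.
- pivot (a point): Axis of the lever's pivot: case x = 0, y = 0, z = 183 mm (13 mm above the top); it runs along the case's y.
- lever (a joint): Lever angle (rad): 0 = flat shut, lying level towards case -x, on a rubber stop (20 N per mm at the tip); 1.57 = straight up; 2.4 = leaning over the keeper, its limit. Starts at 1.75 to 2.05. Dry friction 0.03 N m: it stays where it is left. With the loop hooked, a push 38 mm from the pivot takes up to about 13 N; 0.3 to 0.15 rad before flat it goes over centre and the load then holds it shut.
- lever_tip (a point): End of the lever's flat handle, 44 mm from the pivot axis (7 mm upturned end beyond). Handle: red, 24 mm wide, 3 mm thick, from 6 to 44 mm; the face to push (top when flat, +x when upright) lies 4.5 mm off the pivot axis. More than 40 N of finger on it bends it: push it, do not pinch it.
- loop: Steel loop: two legs along its x (6 wide, 7 mm high, 40 mm over the outside), a 6 mm round cross bar along its y. Origin on its pin, in the lever 20 mm from the pivot, 10 degrees below the handle's line when flat. A light spring lifts it off the lid when let go unhooked. The lever lies between the legs and follows with 2 to 6 N of drag, growing slowly.
- loop_bar (a point): Middle of the loop's cross bar, 47.7 mm from its pin. Hold the loop here from above, across the legs (40 mm, fingers closing along case y), with no more than 6 mm of fingertip below the bar's centre; it pivots between the pads as it is moved.
- lid: Lid shell, 49 mm thick, same axes and origin as the case when shut (it turns less than 0.05 rad). At this latch it stands 6 mm off its seal, springy: gives from about 13 N in -x, then 5 N per mm. Dragging on the keeper with more than 16 N, or pressing on it with more than 25 N, bends the held loop.
- keeper_seat (a point): Nominal seat of the loop bar's centre in the keeper (lid x 28 mm, 9.5 mm above its top). The keeper is screwed on through slots: the real seat is up to 3 mm either way in x, to be found by feel. Brass keeper, 24 mm wide: 4 mm foot plate on the lid from 10 mm to -x to 26 mm to +x of the seat; on it a hook open to +x, top 19.5 mm above the lid.
- keeper_lip (a point): Nominal outer lower edge of the hook's lip: 7 mm to +x of the seat, 13.5 mm above the lid. The bar goes down on the +x side of it (centre 10 mm or more to +x of the real seat), to the foot plate (centre 7 mm above the lid; under 10.5 mm to pass), then back in -x under the lip until it meets the upright; hooked, it sits 7 to 12 mm above the lid.
- lid_edge (a point): Inner edge of the lid's top at this latch: case x 17 mm at the start, 8 to 14.5 mm when the latch is done up.
- oil: Green glass oil bottle, 62 mm diameter, 240 mm high, beside the end of the case near the latch; origin at the middle of its underside. Not to be disturbed.
- onion: White onion, 84 mm across, 90 mm high, on the bench beyond the case; origin at its underside.
- carrot: Carrot, 180 mm long, 36 mm thick, on the bench beyond the case; origin at its underside, middle.
- celeriac: Half celeriac, 116 mm across, 60 mm high, on the chopping board; origin at its underside.
- board: Wooden chopping board, 360 x 250 x 25 mm, with a leek and a knife lying on it; origin at its underside. Heavy, fixed.

How it is judged:
By the outcome, as a careful person would: the job done as asked, in the order asked, and still so for the second after the job is handed in, with the robot touching nothing.
It also fails if it takes over 70 s, if anything falls off the work surface, if the arm or the gripper's body presses on something with over 40 N, if the wrist force passes 120 N, or if a joint passes its speed limit or range.

## Working session

There is one attempt and no reset: what is moved stays moved. The work goes in short steps, Python scripts to look and compute and a shell command to move; the robot and the scene stay as the last step left them, time stands still between calls to the robot, and variables do not carry over. Pictures are saved under pics/ and viewed, at most 10 in all, crops included, and the job is handed in when it is done.

```bash
mkdir -p pics; ls
python3 - <<'E'
from workcell import env
import cv2,numpy as np
s=env.state();print(s)
for n in ["scene","side","wrist"]:
    m=env.camera_model(n);print(n,{k:np.round(v,3).tolist() for k,v in m.items()})
    im=env.grab_frame(n);cv2.imwrite(f"pics/{n}0.png",im[:,:,::-1])
E
```

```text
pics
{'time_s': 0.0, 'qpos': array([-1.14642934e+00,  1.83533242e+01,  8.97068914e+01, -2.91985269e-03,
        7.20434465e+01, -1.14617293e+00]), 'qvel': array([-0.02743687,  0.0121984 , -0.0649203 ,  0.07559813,  0.05136049,
       -0.04700648]), 'effort': array([-5.01459035e-04, -4.12465632e+01, -2.31973493e+01,  7.28826877e-02,
        4.58198413e-02, -1.41870069e-04]), 'ee_pos': array([ 5.74493580e+02, -1.05304677e-02,  2.13100120e+02]), 'ee_rot': array([-1.79896303e+02,  7.01871048e-04,  9.00006469e+01]), 'force': array([-0.71764785, -0.00180122, -0.34572362]), 'torque': array([ 0.03128952, -0.05730555, -0.02687949]), 'gripper_force': 0.0, 'gripper_width': 91.08937082085475}
scene {'fx': 451.821, 'fy': 451.821, 'cx': 323.803, 'cy': 205.037, 'camera_from_world': [[-0.087, 0.996, 0.011, 235.534], [-0.754, -0.073, 0.653, 341.489], [0.651, 0.049, 0.758, -1656.701], [0.0, 0.0, 0.0, 1.0]]}
side {'fx': 365.938, 'fy': 365.938, 'cx': 314.984, 'cy': 195.391, 'camera_from_world': [[0.993, -0.121, 0.019, -604.122], [0.081, 0.762, 0.642, 16.522], [-0.092, -0.636, 0.766, -1181.486], [0.0, 0.0, 0.0, 1.0]]}
wrist {'fx': 325.138, 'fy': 325.138, 'cx': 326.149, 'cy': 200.62, 'camera_from_world': [[1.0, -0.0, -0.001, -574.164], [-0.0, 0.958, -0.286, 33.168], [0.001, 0.286, 0.958, -391.228], [0.0, 0.0, 0.0, 1.0]]}
```

View pics/scene0.png

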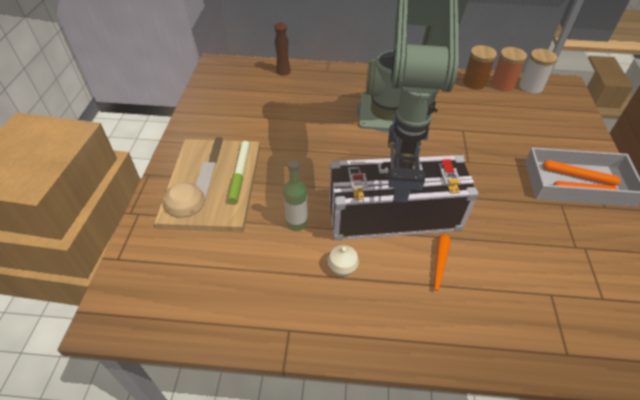

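View pics/side0.png

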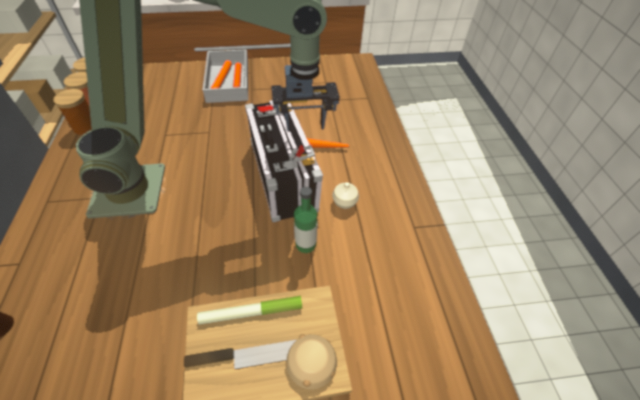

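Run:
```python
import cv2,numpy as np
a=cv2.imread("pics/scene0.png")[148:248,325:480]; a=cv2.resize(a,None,fx=5,fy=5,interpolation=cv2.INTER_CUBIC)
cv2.imwrite("pics/c1.png",a)
b=cv2.imread("pics/side0.png")[95:220,240:340]; b=cv2.resize(b,None,fx=4.8,fy=4.8,interpolation=cv2.INTER_CUBIC)
cv2.imwrite("pics/c2.png",b)
```

```text
(no output)
```

View pics/c1.png

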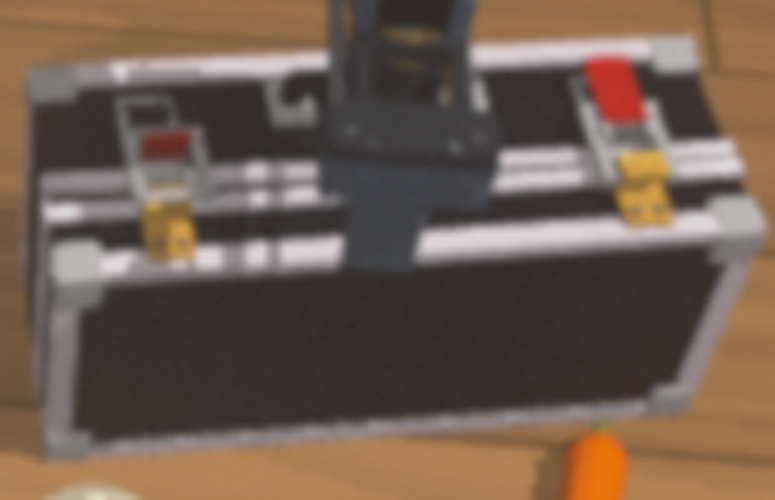

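View pics/c2.png

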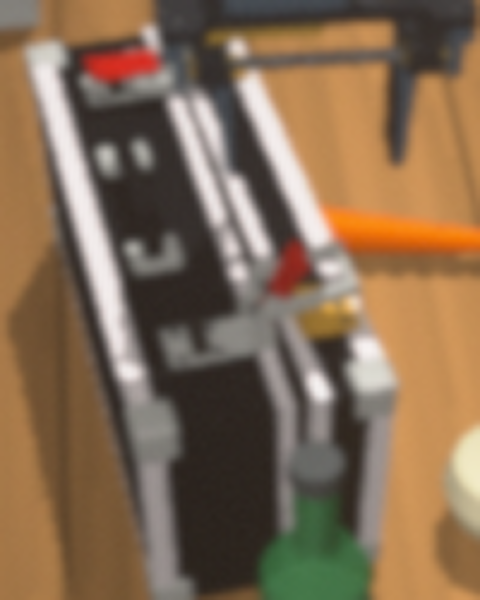

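```bash
cat > h.py <<'E'
from workcell import env
import numpy as np,cv2
from scipy.optimize import least_squares
def proj(m,P):
    P=np.atleast_2d(P);T=np.array(m["camera_from_world"]);c=P@T[:3,:3].T+T[:3,3]
    return np.c_[m["cx"]+m["fx"]*c[:,0]/-c[:,2], m["cy"]-m["fy"]*c[:,1]/-c[:,2]]
def ray(m,uv):
    T=np.array(m["camera_from_world"]);R=T[:3,:3];d=np.array([(uv[0]-m["cx"])/m["fx"],-(uv[1]-m["cy"])/m["fy"],-1])
    return -R.T@T[:3,3],R.T@d
def onz(m,uv,z):
    o,d=ray(m,uv);return o+d*(z-o[2])/d[2]
def case(p,P):
    P=np.atleast_2d(P);c,s=np.cos(p[2]),np.sin(p[2])
    return np.c_[p[0]+c*P[:,0]-s*P[:,1],p[1]+s*P[:,0]+c*P[:,1],P[:,2]]
E
python3 - <<'E'
from h import *
ms,md=env.camera_model("scene"),env.camera_model("side")
S=np.array([[28,70],[690,40],[758,212],[50,252]])/5+[325,148]
C=np.array([[-85,-60,170],[-85,310,170],[65,310,170],[65,-60,170.]])
D=np.array([[30,48],[130,405],[392,382]])/4.8+[240,95]; CD=C[[1,0,3]]
for k in (0,1,2):
    def f(p):
        a=(proj(ms,case(p,C))-S).ravel(); b=(proj(md,case(p,CD))-D).ravel()
        return np.r_[a,b] if k==0 else a if k==1 else b
    r=least_squares(f,[600,-100,0]);print(r.x,np.degrees(r.x[2]),np.round(f(r.x),1))
E
python3 -c "
import cv2;a=cv2.imread('pics/wrist0.png');cv2.imwrite('pics/w0.png',a)"
```

```text
[ 5.28220682e+02 -1.05709883e+02  1.61776470e-01] 9.269108942810945 [ 0.5 -1.8  0.  -1.6  2.4  3.8  1.1  2.8 -1.7 -0.5 -0.2  6.2 -1.2  0.3]
[ 5.24640561e+02 -1.08290247e+02  1.62225538e-01] 9.294838662052975 [-0.4 -2.7 -1.1 -2.5  1.2  2.7  0.2  1.7]
[ 5.31164608e+02 -9.70257898e+01  1.49343455e-01] 8.55674964741509 [ 0.3 -2.5  0.4  3.5 -0.7 -1.8]
```

View pics/w0.png

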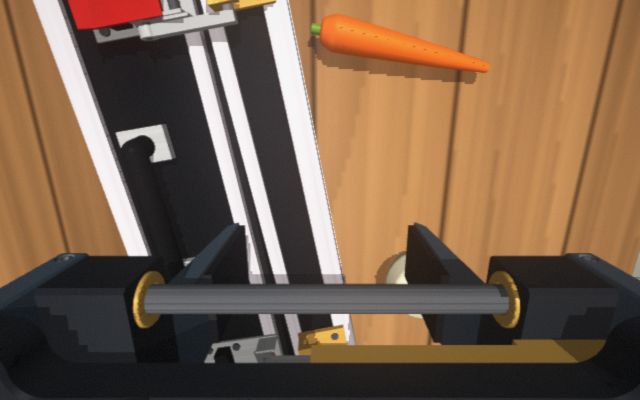

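```bash
python3 -m jog '{"jaw":[91,91,91,91,91],"slide":[[0,0,-1],[-0.5,0,-1],[-1,-0.2,-0.6],[-1,-0.2,0],[-0.9,-0.1,0]],"spin":[0,0,0,0,0]}'; python3 -m jog '{"jaw":[91,91,91,91,91,91,91,91,91,91],"slide":[[0,0,0],[0,0,0],[0,0,0],[0,0,0],[0,0,0],[0,0,0],[0,0,0],[0,0,0],[0,0,0],[0,0,0]],"spin":[1,1,1,1,1,1,1,1,1,1]}'
python3 - <<'E'
from h import *
import json
s=env.state();m=env.camera_model("wrist");im=env.grab_frame("wrist");cv2.imwrite("pics/w1.png",im[:,:,::-1])
import pickle;pickle.dump(m,open("w1.pkl","wb"))
print(s["ee_pos"],s["ee_rot"],s["time_s"])
sd,sc=env.camera_model("side"),env.camera_model("scene")
print(onz(sd,(306,192),240),onz(sc,(293,165),240),onz(sc,(297,222),0))
E
```

```text
time_s: 0.65
ee_pos: [559.7, -103.1, 292.7]
ee_rot: [179.9, 0.0, 90.0]
force: [0.2, -0.3, 0.5]
gripper_width: 91.1
gripper_force: 0.0
time_s: 1.65
ee_pos: [559.8, -101.9, 291.6]
ee_rot: [-180.0, 0.0, 9.7]
force: [0.7, 0.4, 0.1]
gripper_width: 90.8
gripper_force: 0.0
[ 559.81532594 -101.94587451  291.56621726] [-1.79981747e+02  4.09251560e-02  9.66825084e+00] 1.65
[ 549.50551077 -271.47209441  240.        ] [ 553.87105923 -267.80486827  240.        ] [ 544.11866964 -267.23647099    0.        ]
```

View pics/w1.png

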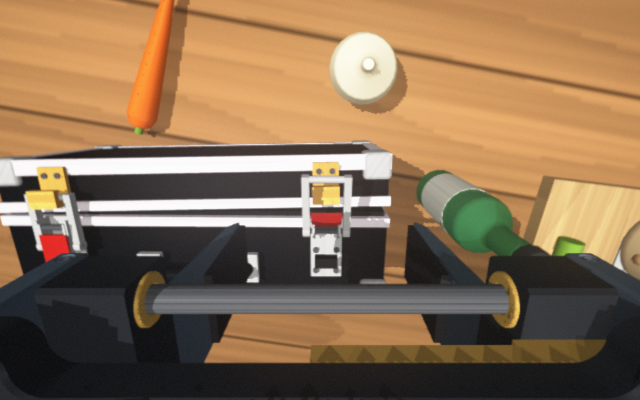

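Run:
```python
import cv2
a=cv2.imread("pics/w1.png")[140:285,265:400];cv2.imwrite("pics/w1c.png",cv2.resize(a,None,fx=4.1,fy=4.1,interpolation=cv2.INTER_CUBIC))
```

```text
(no output)
```

View pics/w1c.png

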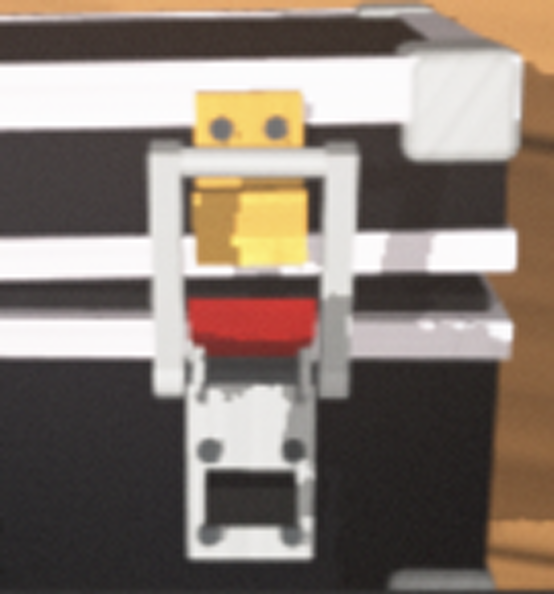

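Run:
```python
from h import *
import pickle
m=pickle.load(open("w1.pkl","rb"))
f=lambda u,v:(u/4.1+265,v/4.1+140)
for n,uv,z in [("lidin L",(0,276),170),("lidin corner -60",(515,271),170),("foot +x L",(194,91),174),("foot +x R",(305,91),174),("lidout L",(0,62),170),("lidout cornR",(520,52),170),("bodyseam L",(0,318),170),("bodyseam corner",(510,320),170),("hook -x L",(194,264),174),("hook -x R",(307,266),174)]:
    print(n,np.round(onz(m,f(*uv),z),1))
# full-image left end of the inner lid edge by gradient
im=cv2.imread("pics/w1.png",0).astype(float)
for u in (90,120,150,180,210,250,280,370,380):
    c=im[190:232,u];g=np.diff(c);k=np.argsort(g)[:2];print(u,190+k, np.round(g[k]),[np.round(onz(m,(u,190.5+j),170)[:2],1).tolist() for j in k])
# bar at a few heights
for z in (205,210,215,220,225,230): print(z,np.round(onz(m,f(252,162),z),1))
```

```text
lidin L [537.4 -48.3 170. ]
lidin corner -60 [ 558.5 -164.9  170. ]
foot +x L [588.  -85.7 174. ]
foot +x R [ 592.1 -109.5  174. ]
lidout L [586.5 -42.6 170. ]
lidout cornR [ 607.8 -154.7  170. ]
bodyseam L [527.2 -49.5 170. ]
bodyseam corner [ 546.7 -166.4  170. ]
hook -x L [549.  -91.8 174. ]
hook -x R [ 552.9 -117.1  174. ]
90 [210 211] [-107.  -74.] [[506.4, 114.7], [505.4, 114.7]]
120 [225 210] [-110. -105.] [[495.8, 86.8], [511.2, 86.7]]
150 [209 225] [-91. -89.] [[517.0, 58.7], [500.6, 58.4]]
180 [209 226] [-103.  -92.] [[521.8, 30.7], [504.5, 30.0]]
210 [208 226] [-103. -102.] [[527.5, 2.8], [509.3, 1.6]]
250 [226 208] [-109.  -95.] [[515.8, -36.3], [533.9, -34.5]]
280 [207 226] [-111. -107.] [[539.6, -62.3], [520.6, -64.7]]
370 [205 206] [-96. -92.] [[555.8, -145.6], [554.9, -145.8]]
380 [205 206] [-101.  -86.] [[557.4, -154.9], [556.5, -155.1]]
205 [581.5 -99.6 205. ]
210 [582.7 -99.4 210. ]
215 [583.8 -99.2 215. ]
220 [584.9 -99.  220. ]
225 [586.1 -98.8 225. ]
230 [587.2 -98.6 230. ]
```

```bash
cat >> h.py <<'E'
TH=np.radians(9.4); O=np.array([530.9,-107.7])
def w2c(P):
    d=np.array(P)[:2]-O;c,s=np.cos(TH),np.sin(TH);return np.round([c*d[0]+s*d[1],-s*d[0]+c*d[1],P[2]],1)
def st():
    s=env.state();f=s["force"];c,sn=np.cos(TH),np.sin(TH)
    print("t",s["time_s"],"tcp case",w2c(s["ee_pos"]),"rot",np.round(s["ee_rot"],1),"Fcase",np.round([c*f[0]+sn*f[1],-sn*f[0]+c*f[1],f[2]],1),"jaw",round(s["gripper_width"],1),"grip",round(s["gripper_force"],1))
E
python3 - <<'E'
from h import *
import pickle
from scipy.optimize import brentq
m=pickle.load(open("w1.pkl","rb"));f=lambda u,v:(u/4.1+265,v/4.1+140)
def rc(uv):
    return lambda z:w2c(onz(m,f(*uv),z))
for nm,v in (("red top",299),("red mid/bottom",355),("red-dark",340)):
    for z in (215,222,228,233): p=rc((252,v))(z);print(nm,p,"r",round(float(np.hypot(p[0],z-183)),1),"a",round(float(np.pi-np.arctan2(z-183,p[0])),2))
for a in (1.75,1.85,1.95,2.05):
    b=a-np.radians(10);pin=np.array([-20*np.cos(b),183+20*np.sin(b)])
    g=lambda z:np.hypot(*(np.array([rc((252,162))(z)[0],z])-pin))-47.7
    zs=np.arange(190,250,1.);gv=[g(z) for z in zs]
    print(a,pin,[ (z,rc((252,162))(z)) for z,x,y in zip(zs,gv,gv[1:]) if x*y<0])
print([rc((u,162))(208) for u in (150,356)]); st()
E
```

```text
red top [ 26.1  -0.4 215. ] r 41.3 a 2.25
red top [ 28.5  -0.4 222. ] r 48.3 a 2.2
red top [ 30.5  -0.4 228. ] r 54.4 a 2.17
red top [ 32.2  -0.3 233. ] r 59.5 a 2.14
red mid/bottom [ 14.4  -0.4 215. ] r 35.1 a 1.99
red mid/bottom [ 17.1  -0.4 222. ] r 42.6 a 1.98
red mid/bottom [ 19.4  -0.4 228. ] r 49.0 a 1.98
red mid/bottom [ 21.4  -0.4 233. ] r 54.4 a 1.98
red-dark [ 17.6  -0.4 215. ] r 36.5 a 2.07
red-dark [ 20.2  -0.4 222. ] r 43.9 a 2.05
red-dark [ 22.4  -0.4 228. ] r 50.3 a 2.03
red-dark [ 24.3  -0.4 233. ] r 55.6 a 2.02
1.75 [9.34146205e-02 2.02999782e+02] []
1.85 [  2.08959449 202.89054034] [(np.float64(196.0), array([ 49.2,  -0.3, 196. ]))]
1.95 [  4.06489582 202.58255913] [(np.float64(206.0), array([ 51.5,  -0.3, 206. ]))]
2.05 [  5.99958206 202.07891546] [(np.float64(211.0), array([ 52.7,  -0.3, 211. ]))]
[array([ 51.9,  19.7, 208. ]), array([ 52.1, -20.6, 208. ])]
t 1.7 tcp case [ 29.5   0.9 291.6] rot [-180.     0.     9.5] Fcase [ 0.2 -0.3  0.3] jaw 90.8 grip 0.0
```

```bash
python3 -m jog '{"jaw":[64,64,64,64,64,64],"slide":[[0.4,0.04,0],[0.35,0,0.5],[0,0,0.7],[0,0,0.7],[0,0,0],[0,0,0]],"spin":[0,0,0,0,0,0]}' 15
python3 - <<'E'
from h import *
import pickle
m=env.camera_model("wrist");im=env.grab_frame("wrist");cv2.imwrite("pics/w2.png",im[:,:,::-1]);pickle.dump(m,open("w2.pkl","wb"));st()
a=im[120:300,220:430,::-1];cv2.imwrite("pics/w2c.png",cv2.resize(a,None,fx=3,fy=3,interpolation=cv2.INTER_CUBIC))
E
```

```text
time_s: 2.3
ee_pos: [582.8, -99.1, 234.2]
ee_rot: [-180.0, 0.1, 10.1]
force: [-0.3, -0.7, 0.7]
gripper_width: 63.9
gripper_force: 0.0
t 2.35 tcp case [ 5.290e+01 -2.000e-01  2.352e+02] rot [180.   -0.   10.1] Fcase [0.4 0.2 0.7] jaw 64.1 grip 0.0
```

View pics/w2c.png

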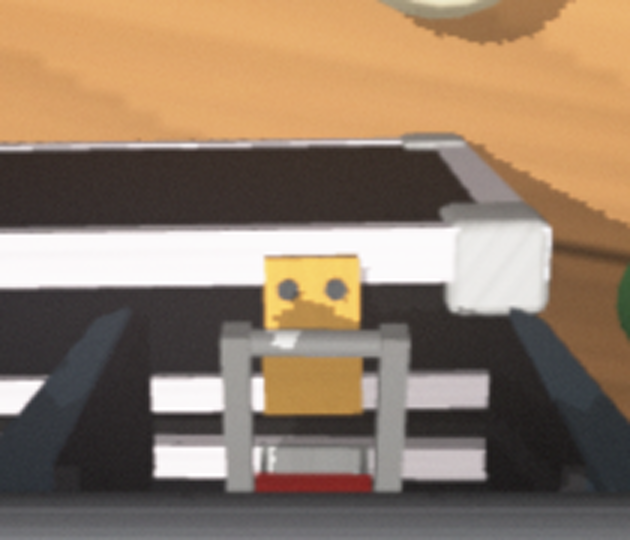

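Run:
```python
from h import *
import pickle
m1=pickle.load(open("w1.pkl","rb"));m=pickle.load(open("w2.pkl","rb"))
o1,d1=ray(m1,(252/4.1+265,162/4.1+140));o,d=ray(m,(315/3+220,343/3+120))
A=np.c_[d1,-d];t=np.linalg.lstsq(A,o-o1,rcond=None)[0];print(w2c(o1+d1*t[0]),w2c(o+d*t[1]))
for z in (203,207,211,215): print(w2c(onz(m,(315/3+220,343/3+120),z)), [w2c(onz(m,(u/3+220,343/3+120),z))[1] for u in (222,409)])
# foot +x edge
print(w2c(onz(m,(313/3+220,256/3+120),174)),w2c(onz(m,(0/3+220,283/3+120),170)))
```

```text
[ 52.4  -0.3 209.9] [ 52.4  -0.3 209.9]
[ 49.5  -0.3 203. ] [np.float64(20.4), np.float64(-21.3)]
[ 51.2  -0.3 207. ] [np.float64(20.0), np.float64(-20.9)]
[ 52.9  -0.3 211. ] [np.float64(19.6), np.float64(-20.4)]
[ 54.5  -0.3 215. ] [np.float64(19.2), np.float64(-20.0)]
[ 60.7   0.4 174. ] [ 51.3  80.  170. ]
```

```bash
python3 -m jog '{"jaw":[64,64,64,64],"slide":[[0,0,0.5],[0,0,0.3],[0,0,0.17],[0,0,0]],"spin":[0,0,0,0]}' 15
python3 -m jog '{"jaw":[50,44,36,36,36,36],"slide":[[0,0,0],[0,0,0],[0,0,0],[0,0,0],[0,0,0],[0,0,0]],"spin":[0,0,0,0,0,0]}' 15; python3 -c "
from h import *
st()"
```

```text
time_s: 2.75
ee_pos: [582.2, -99.2, 205.6]
ee_rot: [-180.0, 0.0, 10.0]
force: [-0.1, -0.9, 0.6]
gripper_width: 63.8
gripper_force: 0.0
time_s: 3.35
ee_pos: [582.6, -98.4, 206.1]
ee_rot: [-179.9, -0.1, 10.0]
force: [0.2, 4.3, 0.2]
gripper_width: 39.7
gripper_force: 15.0
t 3.35 tcp case [ 52.6   0.7 206.1] rot [-1.799e+02 -1.000e-01  1.000e+01] Fcase [0.9 4.2 0.2] jaw 39.7 grip 15.0
```

```bash
python3 -m jog '{"jaw":[36,36,36,36,36,36],"slide":[[0,-0.02,0.15],[-0.04,0,0.15],[-0.04,0,0.15],[-0.04,0,0.15],[0,0,0.1],[0,0,0]],"spin":[0,0,0,0,0,0]}'; python3 -c "
from h import *
st()"
```

```text
time_s: 3.95
ee_pos: [578.6, -98.9, 184.3]
ee_rot: [-179.9, 0.0, 10.0]
force: [0.3, 5.9, 1.2]
gripper_width: 39.6
gripper_force: 15.0
t 3.95 tcp case [ 48.5   0.9 184.3] rot [-179.9    0.    10. ] Fcase [1.3 5.7 1.2] jaw 39.6 grip 15.0
```

```bash
python3 -m jog '{"jaw":[36,36,36,36],"slide":[[0,-0.04,0.1],[0,0,0.1],[0,0,0.1],[0,0,0]],"spin":[0,0,0,0]}'; python3 -c "
from h import *
st()"
```

```text
time_s: 4.35
ee_pos: [578.6, -98.6, 175.5]
ee_rot: [179.9, -0.0, 10.0]
force: [1.7, 1.1, 1.4]
gripper_width: 39.6
gripper_force: 15.0
t 4.35 tcp case [ 48.6   1.1 175.5] rot [179.9  -0.   10. ] Fcase [1.8 0.8 1.4] jaw 39.6 grip 15.0
```

```bash
python3 -m jog '{"jaw":[36,36,36],"slide":[[0,0,0.03],[0,0,0.03],[0,0,0]],"spin":[0,0,0]}'; python3 -c "
from h import *
st()"
python3 - <<'E'
from h import *
import pickle
m=env.camera_model("wrist");im=env.grab_frame("wrist");pickle.dump(m,open("w3.pkl","wb"))
a=im[120:300,220:430,::-1];cv2.imwrite("pics/w3c.png",cv2.resize(a,None,fx=3,fy=3,interpolation=cv2.INTER_CUBIC));st()
E
```

```text
time_s: 4.65
ee_pos: [578.7, -98.6, 174.6]
ee_rot: [179.9, -0.0, 10.0]
force: [2.0, 0.1, 5.0]
gripper_width: 39.5
gripper_force: 15.0
t 4.65 tcp case [ 48.7   1.1 174.6] rot [179.9  -0.   10. ] Fcase [ 2.  -0.3  5. ] jaw 39.5 grip 15.0
t 4.7 tcp case [ 48.7   1.2 174.6] rot [179.9  -0.   10. ] Fcase [ 0.4 -0.7  5.1] jaw 39.3 grip 15.0
```

View pics/w3c.png

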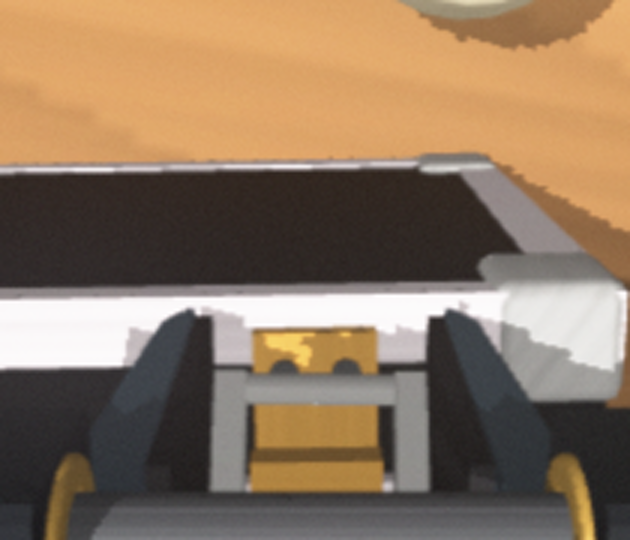

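```bash
python3 -m jog '{"jaw":[36,36,36,36,36,36,36],"slide":[[0,0,-0.02],[-0.06,0,0],[-0.06,0,0],[-0.06,0,0],[-0.06,0,0],[-0.04,0,0],[0,0,0]],"spin":[0,0,0,0,0,0,0]}'; python3 -c "
from h import *
st()"
```

```text
time_s: 5.4
ee_pos: [570.4, -99.9, 175.2]
ee_rot: [179.9, -0.1, 10.0]
force: [4.6, -1.3, 5.3]
gripper_width: 39.7
gripper_force: 15.0
t 5.4 tcp case [ 40.3   1.2 175.2] rot [ 1.799e+02 -1.000e-01  1.000e+01] Fcase [ 4.3 -2.1  5.3] jaw 39.7 grip 15.0
```

```bash
python3 -m jog '{"jaw":[36,36,36],"slide":[[-0.04,0,0],[-0.04,0,0],[0,0,0]],"spin":[0,0,0]}'; python3 -c "
from h import *
st()"
```

```text
time_s: 5.7
ee_pos: [568.2, -100.3, 175.3]
ee_rot: [180.0, -0.1, 10.0]
force: [4.0, -1.7, 6.0]
gripper_width: 39.6
gripper_force: 15.0
t 5.7 tcp case [ 38.    1.2 175.3] rot [ 1.8e+02 -1.0e-01  1.0e+01] Fcase [ 3.6 -2.3  6. ] jaw 39.6 grip 15.0
```

```bash
for i in 1; do :; done; python3 -m jog '{"jaw":[36,36,36],"slide":[[-0.02,0,0],[-0.02,0,0],[0,0,0]],"spin":[0,0,0]}'|grep -E "force|pos"; python3 -m jog '{"jaw":[36,36],"slide":[[-0.02,0,0],[0,0,0]],"spin":[0,0]}'|grep -E "force|pos"; python3 -c "
from h import *
st()"
```

```text
ee_pos: [567.1, -100.5, 175.3]
force: [4.7, -0.6, 5.3]
gripper_force: 15.0
ee_pos: [566.6, -100.5, 175.3]
force: [4.5, -0.7, 6.3]
gripper_force: 15.0
t 6.2 tcp case [ 36.4   1.2 175.3] rot [ 1.8e+02 -1.0e-01  1.0e+01] Fcase [ 4.3 -1.4  6.3] jaw 39.9 grip 15.0
```

```bash
python3 -m jog '{"jaw":[36,36],"slide":[[-0.02,0,0],[0,0,0]],"spin":[0,0]}'|grep -E "force|pos";python3 -m jog '{"jaw":[36,36],"slide":[[-0.02,0,0],[0,0,0]],"spin":[0,0]}'|grep -E "force|pos"; python3 -c "
from h import *
st()"
```

```text
ee_pos: [566.1, -100.7, 175.3]
force: [4.0, -0.9, 5.7]
gripper_force: 15.0
ee_pos: [565.6, -100.7, 175.3]
force: [5.5, -0.5, 5.8]
gripper_force: 15.0
t 6.6 tcp case [ 35.3   1.2 175.3] rot [ 1.8e+02 -1.0e-01  1.0e+01] Fcase [ 5.3 -1.4  5.8] jaw 39.6 grip 15.0
```

```bash
python3 -m jog '{"jaw":[36,36],"slide":[[-0.02,0,0],[0,0,0]],"spin":[0,0]}'|grep -E "force|pos"; python3 -c "
from h import *
st()"
```

```text
ee_pos: [565.1, -100.8, 175.3]
force: [4.9, -0.3, 5.1]
gripper_force: 15.0
t 6.8 tcp case [ 34.9   1.2 175.3] rot [ 1.8e+02 -1.0e-01  1.0e+01] Fcase [ 4.8 -1.1  5.1] jaw 39.7 grip 15.0
```

```bash
python3 -m jog '{"jaw":[36,36],"slide":[[-0.02,0,0],[0,0,0]],"spin":[0,0]}'|grep -E "force|pos"; python3 -c "
from h import *
st()"
```

```text
ee_pos: [564.7, -100.9, 175.3]
force: [5.0, -0.3, 4.8]
gripper_force: 15.0
t 7.0 tcp case [ 34.4   1.2 175.3] rot [180.   -0.2  10. ] Fcase [ 4.9 -1.1  4.8] jaw 40.3 grip 15.0
```

```bash
python3 -m jog '{"jaw":[36,36],"slide":[[-0.02,0,0],[0,0,0]],"spin":[0,0]}'|grep -E "force|pos"; python3 -c "
from h import *
st()"
```

```text
ee_pos: [564.2, -101.0, 175.3]
force: [4.9, 0.2, 5.3]
gripper_force: 15.0
t 7.2 tcp case [ 34.    1.2 175.3] rot [180.   -0.2  10. ] Fcase [ 4.8 -0.6  5.3] jaw 40.0 grip 15.0
```

```bash
python3 -m jog '{"jaw":[36,36],"slide":[[-0.02,0,0],[0,0,0]],"spin":[0,0]}'|grep -E "force|pos"; python3 -c "
from h import *
st()"
```

```text
ee_pos: [563.9, -101.0, 175.3]
force: [6.2, 0.1, 4.1]
gripper_force: 15.0
t 7.4 tcp case [ 33.6   1.2 175.3] rot [180.   -0.2  10. ] Fcase [ 6.1 -0.9  4.1] jaw 39.9 grip 15.0
```

```bash
python3 -m jog '{"jaw":[36,36],"slide":[[-0.02,0,0],[0,0,0]],"spin":[0,0]}'|grep -E "force|pos"; python3 -c "
from h import *
st()"
```

```text
ee_pos: [563.5, -101.1, 175.3]
force: [6.7, 1.0, 4.1]
gripper_force: 15.0
t 7.6 tcp case [ 33.2   1.2 175.3] rot [180.   -0.2  10. ] Fcase [ 6.8 -0.1  4.1] jaw 39.8 grip 15.0
```

```bash
python3 -m jog '{"jaw":[36,36,36],"slide":[[0,0,0],[0,0,0],[0,0,0]],"spin":[0,0,0]}'|grep -E "force|pos"; python3 -c "
from h import *
st()"
```

```text
ee_pos: [563.5, -101.1, 175.3]
force: [6.9, -0.1, 4.3]
gripper_force: 15.0
t 7.9 tcp case [ 33.2   1.2 175.3] rot [180.   -0.2  10. ] Fcase [ 6.8 -1.3  4.3] jaw 39.7 grip 15.0
```

```bash
python3 -m jog '{"jaw":[36,36],"slide":[[-0.02,0,0],[0,0,0]],"spin":[0,0]}'|grep -E "force|pos"; python3 -c "
from h import *
st()"
```

```text
ee_pos: [563.1, -101.2, 175.3]
force: [7.2, 0.6, 3.1]
gripper_force: 15.0
t 8.1 tcp case [ 32.9   1.2 175.3] rot [179.9  -0.3  10. ] Fcase [ 7.2 -0.6  3.1] jaw 39.5 grip 15.0
```

```bash
python3 -m jog '{"jaw":[36,36],"slide":[[-0.02,0,0],[0,0,0]],"spin":[0,0]}'|grep -E "force|pos"; python3 -c "
from h import *
st()"
```

```text
ee_pos: [562.8, -101.2, 175.3]
force: [7.1, 0.3, 3.5]
gripper_force: 15.0
t 8.3 tcp case [ 32.5   1.2 175.3] rot [179.9  -0.3  10. ] Fcase [ 7.  -0.9  3.5] jaw 39.7 grip 15.0
```

Run:
```python
from h import *
im=env.grab_frame("wrist");cv2.imwrite("pics/w4.png",im[:,:,::-1]);st()
w3=cv2.resize(cv2.imread("pics/w3c.png"),(210,180),interpolation=cv2.INTER_AREA)[:,:,::-1]
c4=im[120:300,220:430]
for nm,c in (("w3",w3),("w4",c4)):
    print(nm,"gold col",[(120+r,c[r,100:112].mean(0).astype(int).tolist()) for r in range(90,166,2)])
    print(nm,"leg col R",[(120+r,c[r,135:139].mean(0).astype(int).tolist()) for r in range(112,136,2)])
```

```text
t 8.35 tcp case [ 32.5   1.2 175.3] rot [180.   -0.3  10. ] Fcase [ 7.8 -1.1  3.1] jaw 39.9 grip 15.0
w3 gold col [(210, [45, 38, 36]), (212, [45, 38, 36]), (214, [86, 79, 78]), (216, [143, 135, 136]), (218, [220, 212, 214]), (220, [251, 249, 249]), (222, [252, 250, 251]), (224, [252, 250, 251]), (226, [251, 248, 249]), (228, [235, 226, 220]), (230, [144, 110, 65]), (232, [192, 146, 74]), (234, [185, 140, 72]), (236, [200, 157, 80]), (238, [200, 157, 79]), (240, [194, 150, 76]), (242, [175, 133, 70]), (244, [127, 108, 83]), (246, [125, 122, 120]), (248, [145, 143, 140]), (250, [158, 155, 153]), (252, [156, 154, 151]), (254, [153, 143, 129]), (256, [178, 134, 69]), (258, [178, 134, 68]), (260, [178, 133, 67]), (262, [178, 133, 67]), (264, [177, 132, 67]), (266, [178, 133, 66]), (268, [169, 126, 64]), (270, [107, 80, 45]), (272, [105, 78, 44]), (274, [163, 121, 61]), (276, [177, 133, 65]), (278, [176, 132, 65]), (280, [176, 131, 64]), (282, [172, 128, 64]), (284, [80, 66, 52])]
w3 leg col R [(232, [200, 190, 192]), (234, [200, 191, 193]), (236, [204, 195, 197]), (238, [198, 190, 192]),
[... 647 characters left out ...]
6, 124, 61]), (250, [166, 123, 61]), (252, [165, 122, 60]), (254, [165, 123, 60]), (256, [164, 122, 60]), (258, [164, 121, 59]), (260, [166, 123, 59]), (262, [167, 124, 60]), (264, [168, 124, 60]), (266, [167, 123, 59]), (268, [162, 120, 58]), (270, [163, 121, 57]), (272, [165, 122, 58]), (274, [76, 56, 34]), (276, [38, 34, 30]), (278, [39, 34, 30]), (280, [42, 37, 34]), (282, [100, 94, 94]), (284, [58, 54, 53])]
w4 leg col R [(232, [50, 44, 40]), (234, [50, 43, 39]), (236, [47, 42, 38]), (238, [47, 40, 37]), (240, [47, 40, 36]), (242, [59, 53, 50]), (244, [133, 130, 127]), (246, [134, 132, 128]), (248, [134, 130, 127]), (250, [133, 131, 127]), (252, [134, 130, 127]), (254, [133, 130, 126])]
```

Run:
```python
from h import *
import pickle
m3=pickle.load(open("w3.pkl","rb"));m4=env.camera_model("wrist")
print(w2c(onz(m3,(325,268.8),183.5)),w2c(onz(m4,(325,241.2),183.5)))
print(w2c(onz(m3,(325,273.2),189.5)),w2c(onz(m4,(325,245.5),189.5)))
print(w2c(onz(m3,(357,242.8),180)),w2c(onz(m4,(357,242.6),180)))
st()
```

```text
[ 41.7   0.7 183.5] [ 41.8   0.8 183.5]
[ 42.3   0.6 189.5] [ 41.9   0.8 189.5]
[ 55.9 -16.9 180. ] [ 39.6 -16.9 180. ]
t 8.35 tcp case [ 32.5   1.2 175.3] rot [180.   -0.3  10. ] Fcase [ 7.8 -1.1  3.1] jaw 39.9 grip 15.0
```

```bash
python3 -m jog '{"jaw":[36,36],"slide":[[-0.03,0,0],[0,0,0]],"spin":[0,0]}'|grep -E "force|pos"; python3 -c "
from h import *
st()"
```

```text
ee_pos: [562.5, -101.2, 175.3]
force: [8.8, 0.8, 1.2]
gripper_force: 15.0
t 8.55 tcp case [ 32.3   1.2 175.3] rot [179.9  -0.4  10. ] Fcase [ 8.8 -0.7  1.2] jaw 40.0 grip 15.0
```

```bash
python3 -m jog '{"jaw":[36,36],"slide":[[-0.03,0,0],[0,0,0]],"spin":[0,0]}'|grep -E "force|pos"; python3 -c "
from h import *
st()"
```

```text
ee_pos: [562.5, -101.3, 175.3]
force: [10.2, 1.8, 0.8]
gripper_force: 15.0
t 8.75 tcp case [ 32.2   1.2 175.3] rot [179.9  -0.5  10. ] Fcase [10.4  0.1  0.8] jaw 39.8 grip 15.0
```

```bash
python3 -m jog '{"jaw":[42,48,56,64,64,64],"slide":[[0,0,0],[0,0,0],[0,0,0],[0,0,0],[0,0,0],[0,0,0]],"spin":[0,0,0,0,0,0]}'; python3 -m jog '{"jaw":[64,64,64,64,64],"slide":[[0,0,-0.3],[0,0,-0.8],[0,0,-1],[0,0,-0.6],[0,0,0]],"spin":[0,0,0,0,0]}'
python3 - <<'E'
from h import *
import pickle
st();m=env.camera_model("wrist");im=env.grab_frame("wrist");cv2.imwrite("pics/w5.png",im[:,:,::-1]);pickle.dump(m,open("w5.pkl","wb"))
st();c=im[120:300,220:430,::-1]
cv2.imwrite("pics/w5c.png",cv2.resize(im[100:340,200:450,::-1],None,fx=2.4,fy=2.4,interpolation=cv2.INTER_CUBIC))
E
```

```text
time_s: 9.35
ee_pos: [558.7, -101.5, 174.5]
ee_rot: [-180.0, 0.0, 10.0]
force: [-0.1, 0.7, -0.7]
gripper_width: 64.4
gripper_force: 0.0
time_s: 9.85
ee_pos: [560.6, -101.9, 259.3]
ee_rot: [179.8, -0.4, 10.0]
force: [-0.7, 0.4, -0.6]
gripper_width: 63.9
gripper_force: 0.0
t 9.85 tcp case [ 30.3   0.9 259.3] rot [179.8  -0.4  10. ] Fcase [-0.7  0.5 -0.6] jaw 63.9 grip 0.0
t 9.9 tcp case [ 29.3   1.2 257.1] rot [179.9  -0.2  10. ] Fcase [-0.4 -0.2 -0.7] jaw 63.9 grip 0.0
```

View pics/w5c.png

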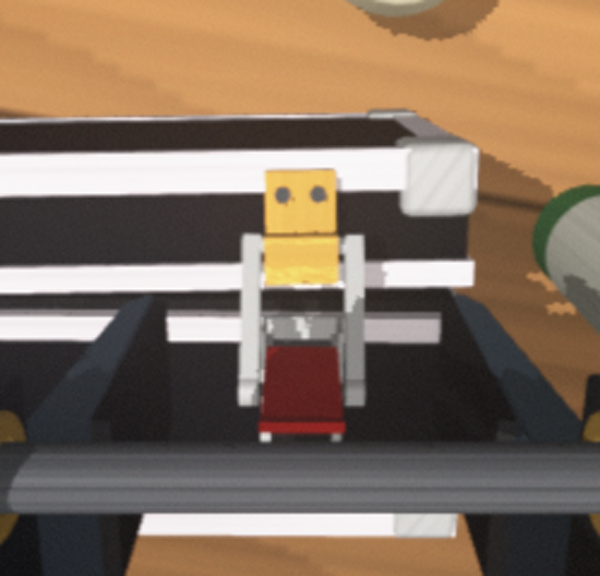

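```bash
python3 -m jog '{"jaw":[30,0,0,0,0,0,0,0],"slide":[[0,0,0],[0,0,0],[0,0,0],[0,0,0],[0,0,0.4],[0,0,0.5],[0,0,0.32],[0,0,0]],"spin":[0,0,0,0,0,0,0,0]}' 20;  python3 -m jog '{"jaw":[0,0,0,0],"slide":[[-0.1,0,0],[-0.1,0,0],[-0.1,0,0],[0,0,0]],"spin":[0,0,0,0]}'; python3 -c "
from h import *
st()"
```

```text
time_s: 10.7
ee_pos: [557.9, -101.3, 216.9]
ee_rot: [-179.9, 0.2, 10.0]
force: [-0.6, 0.3, -0.0]
gripper_width: 2.9
gripper_force: 0.0
time_s: 11.1
ee_pos: [549.9, -103.3, 219.7]
ee_rot: [180.0, -0.0, 10.0]
force: [-0.2, -0.2, 0.9]
gripper_width: 0.9
gripper_force: 0.0
t 11.1 tcp case [ 19.5   1.3 219.7] rot [180.  -0.  10.] Fcase [-0.2 -0.2  0.9] jaw 0.9 grip 0.0
```

```bash
python3 -m jog '{"jaw":[0,0,0,0],"slide":[[-0.07,0,0],[-0.07,0,0],[-0.07,0,0],[0,0,0]],"spin":[0,0,0,0]}'; python3 -c "
from h import *
st()"
```

```text
time_s: 11.5
ee_pos: [544.0, -104.3, 219.2]
ee_rot: [180.0, -0.0, 10.0]
force: [1.3, -0.5, 0.3]
gripper_width: 0.3
gripper_force: 0.4
t 11.5 tcp case [ 13.4   1.2 219.2] rot [180.  -0.  10.] Fcase [ 1.2 -0.7  0.3] jaw 0.3 grip 0.4
```

```bash
python3 -m jog '{"jaw":[0,0,0,0],"slide":[[-0.07,0,0],[-0.07,0,0],[-0.07,0,0],[0,0,0]],"spin":[0,0,0,0]}'; python3 -c "
from h import *
st()"
```

```text
time_s: 11.9
ee_pos: [538.9, -105.2, 219.3]
ee_rot: [180.0, -0.2, 10.0]
force: [5.1, 1.0, -1.0]
gripper_width: 0.3
gripper_force: 2.0
t 11.9 tcp case [  8.3   1.2 219.3] rot [180.   -0.2  10. ] Fcase [ 5.2  0.1 -1. ] jaw 0.3 grip 2.0
```

```bash
python3 -m jog '{"jaw":[0,0,0,0,0,0,0],"slide":[[-0.07,0,0.01],[-0.07,0,0.02],[-0.07,0,0.02],[-0.07,0,0.03],[-0.07,0,0.04],[-0.06,0,0.04],[0,0,0]],"spin":[0,0,0,0,0,0,0]}'; python3 -c "
from h import *
st()"
```

```text
time_s: 12.6
ee_pos: [528.5, -107.0, 215.3]
ee_rot: [180.0, -0.4, 10.0]
force: [6.7, 2.5, 0.0]
gripper_width: 0.7
gripper_force: 3.0
t 12.6 tcp case [ -2.3   1.1 215.3] rot [180.   -0.4  10. ] Fcase [7.  1.4 0. ] jaw 0.7 grip 3.0
```

```bash
python3 -m jog '{"jaw":[0,0,0,0,0,0,0],"slide":[[-0.07,0,0.04],[-0.07,0,0.05],[-0.06,0,0.05],[-0.06,0,0.06],[-0.05,0,0.06],[-0.04,0,0.06],[0,0,0]],"spin":[0,0,0,0,0,0,0]}'; python3 -c "
from h import *
st()"
```

```text
time_s: 13.3
ee_pos: [516.4, -109.2, 205.4]
ee_rot: [180.0, -0.2, 10.0]
force: [3.9, 0.6, 1.7]
gripper_width: 0.5
gripper_force: 1.9
t 13.3 tcp case [-14.6   0.9 205.4] rot [180.   -0.2  10. ] Fcase [ 3.9 -0.   1.7] jaw 0.5 grip 1.9
```

```bash
python3 -m jog '{"jaw":[0,0,0,0,0,0],"slide":[[-0.04,0,0.08],[-0.04,0,0.08],[-0.03,0,0.08],[-0.03,0,0.06],[-0.02,0,0.06],[0,0,0]],"spin":[0,0,0,0,0,0]}'; python3 -c "
from h import *
st()"
```

```text
time_s: 13.9
ee_pos: [509.4, -110.1, 193.1]
ee_rot: [-180.0, 0.2, 10.0]
force: [-0.2, -0.3, -0.3]
gripper_width: 0.6
gripper_force: 0.0
t 13.9 tcp case [-21.6   1.1 193.1] rot [-180.     0.2   10. ] Fcase [-0.2 -0.3 -0.3] jaw 0.6 grip 0.0
```

```bash
python3 -m jog '{"jaw":[0,0,0,0],"slide":[[0,0,0.06],[0,0,0.06],[0,0,0.04],[0,0,0]],"spin":[0,0,0,0]}'; python3 -c "
from h import *
st()"
```

```text
time_s: 14.3
ee_pos: [510.3, -110.0, 188.7]
ee_rot: [-180.0, 0.0, 10.0]
force: [-0.3, -0.0, 0.1]
gripper_width: 0.6
gripper_force: 0.0
t 14.3 tcp case [-20.7   1.  188.7] rot [-180.    0.   10.] Fcase [-0.3  0.   0.1] jaw 0.6 grip 0.0
```

```bash
python3 -m jog '{"jaw":[0,0,0],"slide":[[0,0,0.03],[0,0,0.02],[0,0,0]],"spin":[0,0,0]}'; python3 -c "
from h import *
st()"
```

```text
time_s: 14.6
ee_pos: [510.6, -110.1, 187.8]
ee_rot: [180.0, -0.0, 10.0]
force: [-0.8, -0.5, 0.7]
gripper_width: 0.4
gripper_force: 0.7
t 14.6 tcp case [-20.4   0.9 187.8] rot [180.  -0.  10.] Fcase [-0.8 -0.4  0.7] jaw 0.4 grip 0.7
```

Lever is down at its flat height; press gently to be sure of the stop.

```bash
python3 -m jog '{"jaw":[0,0,0],"slide":[[0,0,0.03],[0,0,0.02],[0,0,0]],"spin":[0,0,0]}'; python3 -c "
from h import *
st()"
```

```text
time_s: 14.9
ee_pos: [510.6, -110.1, 187.7]
ee_rot: [180.0, -0.1, 10.0]
force: [-3.0, 1.1, 9.4]
gripper_width: 0.6
gripper_force: 4.6
t 14.9 tcp case [-20.4   0.9 187.7] rot [ 1.8e+02 -1.0e-01  1.0e+01] Fcase [-2.8  1.5  9.4] jaw 0.6 grip 4.6
```

```bash
python3 -m jog '{"jaw":[0,0],"slide":[[0,0,0.02],[0,0,0]],"spin":[0,0]}'; python3 -c "
from h import *
st()"
```

```text
time_s: 15.1
ee_pos: [510.6, -110.1, 187.6]
ee_rot: [180.0, -0.1, 10.0]
force: [-3.5, 1.3, 11.7]
gripper_width: 0.3
gripper_force: 6.1
t 15.1 tcp case [-20.4   0.9 187.6] rot [ 1.8e+02 -1.0e-01  1.0e+01] Fcase [-3.2  1.8 11.7] jaw 0.3 grip 6.1
```

```bash
python3 -m jog '{"jaw":[0,0],"slide":[[0,0,0.02],[0,0,0]],"spin":[0,0]}' | grep force; python3 -m jog '{"jaw":[0,0,0,0,0,0],"slide":[[0,0,-0.1],[0,0,-0.6],[0,0,-1],[0,0,-0.8],[0,0,0],[0,0,0]],"spin":[0,0,0,0,0,0]}'
python3 - <<'E'
from h import *
st();m=env.camera_model("wrist");im=env.grab_frame("wrist");cv2.imwrite("pics/w6.png",im[:,:,::-1])
r=im.astype(int);red=(r[:,:,0]>100)&(r[:,:,1]<60)&(r[:,:,2]<60);red[:,:280]=0;red[:,380:]=0
ys,xs=np.nonzero(red);print("red",len(ys),ys.min() if len(ys) else 0,ys.max() if len(ys) else 0,xs.min() if len(xs) else 0,xs.max() if len(xs) else 0)
if len(ys):
  for v in (ys.min(),ys.max()): print(v,w2c(onz(m,(np.median(xs),v),187.5)))
g=im.mean(2)
# lid inner edge (z170), white->dark going down, beside the latch
for u in (250,265,370,385):
    c=g[:,u];d=np.diff(c)
    print(u,[(int(k),w2c(onz(m,(u,k+.5),170)).tolist()[:2],int(d[k])) for k in range(60,285) if abs(d[k])>60])
E
```

```text
force: [-5.7, 1.4, 14.2]
gripper_force: 7.5
time_s: 15.9
ee_pos: [510.5, -110.1, 259.5]
ee_rot: [180.0, -0.0, 10.0]
force: [0.7, -0.7, -0.2]
gripper_width: 0.6
gripper_force: 0.0
t 15.9 tcp case [-20.6   1.  259.5] rot [180.  -0.  10.] Fcase [ 0.6 -0.8 -0.2] jaw 0.6 grip 0.0
red 890 193 236 312 341
193 [ -6.    0.2 187.5]
236 [-41.9  -0.2 187.5]
250 [(101, [61.2, 59.1], 65), (120, [47.1, 59.9], -102), (121, [46.3, 59.9], -74), (153, [21.4, 61.3], 110), (164, [12.5, 61.8], -93), (165, [11.6, 61.8], -77), (172, [5.9, 62.2], 81), (183, [-3.3, 62.7], -109)]
265 [(120, [47.2, 48.2], -91), (121, [46.4, 48.2], -81), (153, [21.5, 49.3], 112), (164, [12.6, 49.7], -61), (165, [11.8, 49.7], -92), (172, [6.0, 50.0], 79), (183, [-3.2, 50.4], -108), (184, [-4.0, 50.4], -77)]
370 [(121, [47.3, -33.6], -77), (153, [22.4, -34.8], 98), (154, [21.6, -34.8], 70), (165, [12.6, -35.2], -107), (173, [6.1, -35.6], 77), (184, [-3.2, -36.0], -105), (185, [-4.0, -36.1], -79)]
385 [(153, [22.5, -46.8], 98), (154, [21.7, -46.8], 66), (165, [12.8, -47.4], -105), (166, [12.0, -47.4], -77), (173, [6.2, -47.8], 86), (184, [-3.0, -48.4], -104), (185, [-3.9, -48.4], -82)]
```

```bash
python3 -c "
from workcell import env
print(env.job_done())"
```

```text
the job is handed in; nothing more can be done
None
```

The latch is done up and the job is handed in: the loop is hooked on the keeper, the lever is flat past centre and holding by itself, and the lid is pulled in to about 12.3 mm (8 to 14.5 mm wanted), at about 16 of the 70 s allowed, with the bottle and vegetables never approached.

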